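Move the microscopy bottles to the blue tray in reverse order

TASK

Move the four items of the microscopy set (red-capped, white-capped and black-capped bottle, and the objective in its clear canister) from the grey tray into the empty blue tray in the reverse order, one in each pocket: the item at the orange end of the grey tray goes into the pocket farthest from the blue tray's orange end, the next one beside it, and so on, so that the last one comes next to the blue tray's orange end. Keep every item upright and leave all four standing flat in their pockets.

Things in the scene. Friction and masses are not known exactly. Their poses are not given: they have to be found in the camera images.
- old_tray: GREY flat tray the row starts in, 66 x 257 mm, with an ORANGE bar 14 mm high across one end. Fixed, at any yaw, left or right. Origin: underside, middle of the row; y along the row, +y towards the orange end. Four places at x = 0, y = +90, +30, -30, -90 mm, each with one black insert holding one item
- new_tray: BLUE empty tray, 65 x 245 mm plus an ORANGE bar 14 mm high across one end. Fixed, any yaw, on the other side. Origin: underside, middle of the row; y along the row, +y towards the orange end. Four pockets 55 x 55 mm inside, centres at x = 0, y = +90, +30, -30, -90 mm; pocket floor 4 mm, wall tops 10 mm above the origin. Things lying near the trays are under 40 mm high
- lens_cleaner: white bottle with a RED cap, 34 mm across, 94 mm tall, straight graspable body up to 68 mm. Loose, under 0.25 kg, stands upright. Origin: centre of its underside, z up its axis
- lens_cleaner_insert: black rubber insert, a round disc 52 mm across and 7 mm high, in which the lens_cleaner stands at the start; fixed in the old tray and stays there. Origin: centre of its underside (5 mm above the table). Its recess is 37 mm wide, its floor 3 mm above the origin, so its rim holds the lowest 4 mm of the item
- stain_vial: small amber bottle with a WHITE cap, 25 mm across, 55 mm tall, straight graspable body up to 40 mm. Loose, under 0.25 kg, stands upright. Origin: centre of its underside, z up its axis
- stain_vial_insert: black rubber insert, a round disc 52 mm across and 7 mm high, in which the stain_vial stands at the start; fixed in the old tray and stays there. Origin: centre of its underside (5 mm above the table). Its recess is 28 mm wide, its floor 3 mm above the origin, so its rim holds the lowest 4 mm of the item
- immersion_oil: amber bottle with a BLACK cap, 29 mm across, 72 mm tall, straight graspable body up to 52 mm. Loose, under 0.25 kg, stands upright. Origin: centre of its underside, z up its axis
- immersion_oil_insert: black rubber insert, a round disc 52 mm across and 7 mm high, in which the immersion_oil stands at the start; fixed in the old tray and stays there. Origin: centre of its underside (5 mm above the table). Its recess is 32 mm wide, its floor 3 mm above the origin, so its rim holds the lowest 4 mm of the item
- objective_case: microscope objective in a round canister with CLEAR dome and black ribbed foot, 39 mm across at the foot (lowest 14 mm), 36 mm above it, 64 mm tall, graspable up to 60 mm. Loose, under 0.25 kg, stands upright. Origin: centre of its underside, z up its axis
- objective_case_insert: black rubber insert, a round disc 52 mm across and 7 mm high, in which the objective_case stands at the start; fixed in the old tray and stays there. Origin: centre of its underside (5 mm above the table). Its recess is 42 mm wide, its floor 3 mm above the origin, so its rim holds the lowest 4 mm of the item

How it is judged:
At the end, for the whole second after the job is handed in: Each item stands upright (within 6 degrees), at rest on the floor of its own blue pocket (within 18 mm of the pocket's centre along each tray axis), in the mirrored place: the item whose insert is at y in the old tray is at -y in the new tray (((y of lens_cleaner_insert in the frame of old_tray between 0.078 and 0.102 m and y of lens_cleaner in the frame of new_tray between -0.108 and -0.072 m) or (y of lens_cleaner_insert in the frame of old_tray between 0.018 and 0.042 m and y of lens_cleaner in the frame of new_tray between -0.048 and -0.012 m) or (y of lens_cleaner_insert in the frame of old_tray between -0.042 and -0.018 m and y of lens_cleaner in the frame of new_tray between 0.012 and 0.048 m) or (y of lens_cleaner_insert in the frame of old_tray between -0.102 and -0.078 m and y of lens_cleaner in the frame of new_tray between 0.072 and 0.108 m)) and x of lens_cleaner in the frame of new_tray between -0.018 and 0.018 m and z of each of lens_cleaner, stain_vial, immersion_oil, objective_case in the frame of new_tray below 0.008 m and angle between each of lens_cleaner, stain_vial, immersion_oil, objective_case's own z axis and vertical below 0.1 rad and linear speed of each of lens_cleaner, stain_vial, immersion_oil, objective_case below 0.02 m/s and ((y of stain_vial_insert in the frame of old_tray between 0.078 and 0.102 m and y of stain_vial in the frame of new_tray between -0.108 and -0.072 m) or (y of stain_vial_insert in the frame of old_tray between 0.018 and 0.042 m and y of stain_vial in the frame of new_tray between -0.048 and -0.012 m) or (y of stain_vial_insert in the frame of old_tray between -0.042 and -0.018 m and y of stain_vial in the frame of new_tray between 0.012 and 0.048 m) or (y of stain_vial_insert in the frame of old_tray between -0.102 and -0.078 m and y of stain_vial in the frame of new_tray between 0.072 and 0.108 m)) and x of stain_vial in the frame of new_tray between -0.018 and 0.018 m and ((y of immersion_oil_insert in the frame of old_tray between 0.078 and 0.102 m and y of immersion_oil in the frame of new_tray between -0.108 and -0.072 m) or (y of immersion_oil_insert in the frame of old_tray between 0.018 and 0.042 m and y of immersion_oil in the frame of new_tray between -0.048 and -0.012 m) or (y of immersion_oil_insert in the frame of old_tray between -0.042 and -0.018 m and y of immersion_oil in the frame of new_tray between 0.012 and 0.048 m) or (y of immersion_oil_insert in the frame of old_tray between -0.102 and -0.078 m and y of immersion_oil in the frame of new_tray between 0.072 and 0.108 m)) and x of immersion_oil in the frame of new_tray between -0.018 and 0.018 m and ((y of objective_case_insert in the frame of old_tray between 0.078 and 0.102 m and y of objective_case in the frame of new_tray between -0.108 and -0.072 m) or (y of objective_case_insert in the frame of old_tray between 0.018 and 0.042 m and y of objective_case in the frame of new_tray between -0.048 and -0.012 m) or (y of objective_case_insert in the frame of old_tray between -0.042 and -0.018 m and y of objective_case in the frame of new_tray between 0.012 and 0.048 m) or (y of objective_case_insert in the frame of old_tray between -0.102 and -0.078 m and y of objective_case in the frame of new_tray between 0.072 and 0.108 m)) and x of objective_case in the frame of new_tray between -0.018 and 0.018 m); the robot touches nothing.
It fails at once if the lens_cleaner is tipped over (more than 40 degrees) (angle between lens_cleaner's own z axis and vertical above 0.7 rad).
It fails at once if the stain_vial is tipped over (more than 40 degrees) (angle between stain_vial's own z axis and vertical above 0.7 rad).
It fails at once if the immersion_oil is tipped over (more than 40 degrees) (angle between immersion_oil's own z axis and vertical above 0.7 rad).
It fails at once if the objective_case is tipped over (more than 40 degrees) (angle between objective_case's own z axis and vertical above 0.7 rad).
It also fails if it takes over 115 s, if anything falls off the work surface, if the arm or the gripper's body presses on something with over 40 N, if the wrist force passes 120 N, or if a joint passes its speed limit or range.

ROBOT

A 6-joint arm with a two-finger parallel gripper is mounted at the origin on a cart in front of the work surface, level with it; the furniture and walls round the work are solid. World frame = base frame: x ahead of the robot, y to its left, z up, the work surface at z = 0. Lengths are in m, angles in rad, forces in N, time in s.
With the tool pointing down it reaches from about 0.35 to 0.975 m from the base axis. Payload 4.9 kg.
Tool frame: the origin (TCP) lies on the centre line of the jaws, within the pads' length; the fingertips stand manip.tip_reach ahead of it and the grasp point (between the pads) is the TCP (manip.tip_reach is the distance from the TCP to the fingertips, in m); z points along the fingers, y is the line along which they close (so a half turn about z gives the same grasp; the last joint's range is limited). The gripper opens to 85 mm and grips with 20 to 120 N. Pads are 22 mm wide; open, the fingers measure 114 mm over their backs; the gripper's body (76 mm by 85 mm) begins 54 mm behind the grasp point. The pads swing forward as they close: fully open they stand 13 mm farther back than shut.
Start: joints at [-1.32, 0.053, 1.613, -0, 1.476, -0.119], TCP at [0.226, -0.583, 0.25] pointing down, gripper open.
Joint ranges: [-3.01, 3.01], [-1.01, 2.22], [0.06, 2.58], [-1.02, 4.17], [0.09, 2.62], [-3.14, 3.14]. Speed limits (rad/s): [2.57, 2.57, 3.14, 3.14, 3.14, 3.14].

INTERFACE

Orientations are given as a unit quaternion [w, x, y, z].
In Python, from plant import manip gives the robot as it stands. The module is installed in compiled form; this text tells all that it offers.
- The arm moves only by the tool move_arm, never from a script. Its argument "rows" is a list of rows, each a list of 7 numbers: the shift along the tool's x, y, z in cm, then the turn, a rotation vector about the tool's x, y, z in degrees, then the opening, from -1 (shut) to 1 (fully open). In form: [[tx, ty, tz, ax, ay, az, jaw], ...]. A call has 1 to 20 rows; each row shifts and turns the commanded pose from where the row before left it, along the tool's axes as they then stand; what a row does not reach is not made up. A row lasts 1/12 s, in which the tool goes at most 41.7 mm and 7.16 degrees, less where a joint would pass 70% of its speed; a pose out of reach is approached as far as the arm can. A call is refused whole if a number of a shift passes 4.17 or a number of a turn 7.16, either way. A call with a gripper value outside its range is refused whole. The fingers move at their own pace and stop on an object; the grip force is fixed at half the most. Time passes only in rows, so rows that do not move let the fingers close. It gives the time, the measured TCP pose, the force, the opening and the grip force at its end, in the units of the state.
- manip.state(): the state, without advancing time (a new reading comes with each control period).
- manip.grab_frame(name): name is "scene" or "side" or "wrist"; returns a dict with "img" (384x512x3 uint8, blue, green, red), "mtx" (3x3 intrinsics, pixels), "k1" (the pictures are not rectified: a ray, as slopes to the right and down, at radius r is drawn at 1 + k1 r^2 times it, then the intrinsics apply), "R" (3x3) and "t" (3): a world point X has camera coordinates R X + t. Camera axes: x right, y down, z forward; pixel columns grow to the right and rows downward; lengths in m; the calibration is good to about 2 mm. A picture is of the moment at which its call begins. There is no depth.
- manip.job_done(): hands the job in; it is judged then, once.
The state is a dict: "time": time; "joint_pos": joint angles; "joint_vel": joint speeds; "joint_efforts": joint torques, N m; "tool_pos": TCP position; "tool_rot": TCP orientation; "contact_force": force on the tool from outside, world axes, zero at the start; "ft_torque": the same for the moment, N m; "gripper_width": opening from 0.0 (shut) to 1.0 (fully open); "grasp_force": force on a finger pad.
Only numpy, scipy, OpenCV 4.12 (cv2) and the standard library are available. Lean on these libraries where they do the work, as an engineer would, in place of code of your own. Each camera call takes 0.05 s, during which the arm holds its last target. There are 200 camera calls.

## Working session

There is one attempt and no reset: what is moved stays moved. The work goes in short steps, Python scripts to look and compute and a tool call to move; the robot and the scene stay as the last step left them, time stands still between calls to the robot, and variables do not carry over. Pictures are saved under pics/ and viewed, at most 14 in all, crops included, and the job is handed in when it is done.

Besides the shell and the picture viewer there is one more tool, called after ">>>" as name([rows], argument=value, ...), one row to a line, values as JSON. move_arm: Moves the arm, as the interface text tells. Its arguments: {"type":"object","properties":{"rows":{"type":"array","items":{"type":"array","items":{"type":"number"}}}},"required":["rows"]}

```bash
mkdir -p pics
python3 - <<'E'
from plant import manip
import cv2,pickle
s=manip.state();print(s,manip.tip_reach)
d={}
for n in("scene","side","wrist"):
    d[n]=manip.grab_frame(n);print(n,d[n]["mtx"].tolist(),d[n]["k1"],d[n]["R"].round(3).tolist(),d[n]["t"].round(3).tolist())
    cv2.imwrite(f"pics/{n}0.png",d[n]["img"])
pickle.dump(d,open("f0.pkl","wb"))
E
```

```text
{'time': 0.0, 'joint_pos': array([-1.32001255e+00,  5.33410900e-02,  1.61427630e+00, -4.03328302e-05,
        1.47600266e+00, -1.19016000e-01]), 'joint_vel': array([-0.00147579,  0.00031208, -0.00028875,  0.00174078, -0.00136701,
        0.00114199]), 'joint_efforts': array([ 4.50918997e-04, -3.93680906e+01, -3.70178533e+01, -1.34038405e-04,
        6.99764933e-03,  1.17621505e-05]), 'tool_pos': array([ 0.22572949, -0.58219219,  0.24908333]), 'tool_rot': array([-1.01017863e-03,  9.82953801e-01,  1.83849929e-01, -8.67685365e-05]), 'contact_force': array([0.83671021, 0.75928427, 0.47279813]), 'ft_torque': array([0.0214599 , 0.01836767, 0.07027483]), 'grasp_force': 0.0, 'gripper_width': 0.9973243479557033} 0.019
scene [[384.7375538782329, 0.0, 257.6965976383763], [0.0, 384.7375538782329, 183.92469300659596], [0.0, 0.0, 1.0]] -0.07917584347305108 [[0.889, -0.458, 0.017], [-0.223, -0.465, -0.857], [0.4, 0.758, -0.515]] [-0.456, 0.146, 0.805]
side [[359.6327645911248, 0.0, 258.6743557501556], [0.0, 359.6327645911248, 183.4092162217532], [0.0, 0.0, 1.0]] 0.01357240819445752 [[-0.871, -0.491, -0.021], [-0.207, 0.405, -0.891], [0.446, -0.771, -0.454]] [0.436, 0.151, 0.669]
wrist [[282.9726709945597, 0.0, 255.33002302061405], [0.0, 282.9726709945597, 194.25226818110116], [0.0, 0.0, 1.0]] -0.03873869516146351 [[0.361, -0.933, -0.003], [-0.9, -0.349, 0.262], [-0.246, -0.092, -0.965]] [-0.623, -0.036, 0.38]
```

View pics/scene0.png

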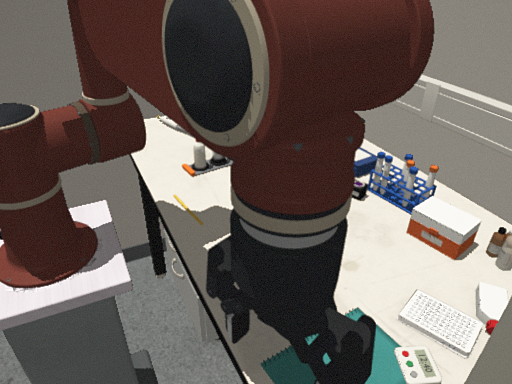

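View pics/side0.png

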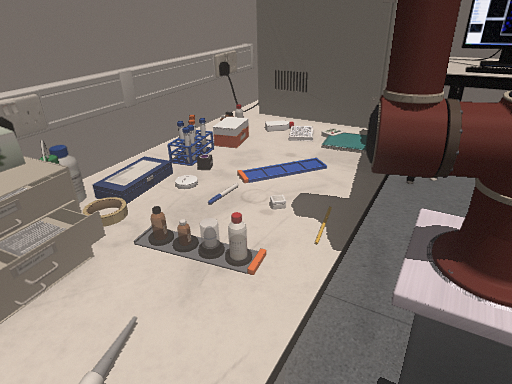

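The side view shows the grey tray with its orange bar at (258,260). Red is next to the bar, then clear, white and black at (157,225). The blue tray runs from (242,177), its orange end, to (326,163). The arm hides the trays in the scene view.

```bash
cat > h.py <<'E'
import numpy as np,cv2,pickle
from scipy.spatial.transform import Rotation as Ro
def ray(f,uv,z):
    m=f["mtx"];d=((np.asarray(uv,float).reshape(-1,2))-[m[0,2],m[1,2]])/m[0,0]
    p=d.copy()
    for _ in range(30): p=d/(1+f["k1"]*(p**2).sum(1,keepdims=True))
    D=np.c_[p,np.ones(len(p))]@f["R"];C=-f["R"].T@f["t"]
    return C+D*((z-C[2])/D[:,2])[:,None]
def proj(f,X):
    c=np.atleast_2d(X)@f["R"].T+f["t"];p=c[:,:2]/c[:,2:]
    p=p*(1+f["k1"]*(p**2).sum(1,keepdims=True));m=f["mtx"]
    return p*m[0,0]+[m[0,2],m[1,2]]
def mask(f,lo,hi):return cv2.inRange(cv2.cvtColor(f["img"],cv2.COLOR_BGR2HSV),lo,hi)
def blobs(M,amin=30):
    n,l,s,c=cv2.connectedComponentsWithStats(M)
    return [(s[i,4],c[i].round(1),s[i,:4],l==i) for i in range(1,n) if s[i,4]>=amin]
OR=((5,150,120),(16,255,255));BL=((105,120,60),(125,255,255))
def tool():
    from plant import manip
    s=manip.state();q=s["tool_rot"];return s["tool_pos"],Ro.from_quat([q[1],q[2],q[3],q[0]]),s
E
python3 - <<'E'
from h import *
d=pickle.load(open("f0.pkl","rb"));f=d["side"]
for a,c,b,_ in blobs(mask(f,*OR)):print("or",a,c,b,ray(f,c,.012)[0].round(3))
for a,c,b,_ in blobs(mask(f,*BL),100):print("bl",a,c,b,ray(f,c,.008)[0].round(3))
print(ray(f,[[242,177],[326,163],[157,238],[183,246],[210,254],[238,262]],.01).round(3))
w=d["wrist"];p,R,s=tool();C=-w["R"].T@w["t"]
print("cam in tool",R.inv().apply(C-p).round(3),(R.as_matrix().T@w["R"].T).round(3))
cs=-f["R"].T@f["t"];print("side cam",cs)
E
```

```text
or 46 [242.5 174.7] [238 170  10  11] [ 0.607 -0.096  0.012]
or 152 [256.7 259.3] [248 249  18  22] [0.389 0.206 0.012]
bl 149 [311.7 163.6] [296 158  30  11] [ 0.467 -0.263  0.008]
bl 273 [283.1 169. ] [262 163  44  13] [ 0.526 -0.19   0.008]
bl 136 [254.8 174.1] [244 170  23  10] [ 0.582 -0.122  0.008]
[[ 0.602 -0.086  0.01 ]
 [ 0.429 -0.282  0.01 ]
 [ 0.607  0.241  0.01 ]
 [ 0.541  0.237  0.01 ]
 [ 0.478  0.232  0.01 ]
 [ 0.417  0.227  0.01 ]]
cam in tool [ 0.065 -0.    -0.125] [[-0.    -0.965 -0.263]
 [ 1.    -0.    -0.001]
 [ 0.001 -0.263  0.965]]
side cam [0.1125892  0.66892815 0.44699067]
```

>>> move_arm([
  [3.5,-2.2,0,0,0,0,1],
  [3.5,-2.2,0,0,0,0,1],
  [3.5,-2.2,0,0,0,0,1],
  [3.5,-2.2,0,0,0,0,1],
  [3.5,-2.2,0,0,0,0,1],
  [3.5,-2.2,0,0,0,0,1],
  [3.5,-2.2,0,0,0,0,1],
  [3.5,-2.2,0,0,0,0,1],
  [3.5,-2.2,0,0,0,0,1],
  [3.5,-2.2,0,0,0,0,1],
  [3.5,-2.2,0,0,0,0,1],
  [3.5,-2.2,0,0,0,0,1],
  [0,0,0,0,0,-6.25,1],
  [0,0,0,0,0,-6.25,1],
  [0,0,0,0,0,-6.25,1],
  [0,0,0,0,0,-6.25,1],
  [0,0,0,0,0,0,1],
  [0,0,0,0,0,0,1],
])

```text
time: 1.65
tool_pos: [0.5219, -0.1847, 0.25]
tool_rot: [-0.0, 0.92, 0.391, -0.0]
contact_force: [0.2, -0.2, -1.0]
gripper_width: 1.003
grasp_force: 0.0
```

Run:
```python
from h import *
from plant import manip
f=manip.grab_frame("wrist");pickle.dump(f,open("fb.pkl","wb"));cv2.imwrite("pics/blue1.png",f["img"])
p,R,s=tool();print(p,R.as_matrix().round(3))
for a,c,b,m in blobs(mask(f,*OR)):print("or",a,c,b,ray(f,c,.012)[0].round(4))
for a,c,b,m in blobs(mask(f,*BL),100):
  r=cv2.minAreaRect(np.argwhere(m)[:,::-1].astype(np.float32));print("bl",a,c,b,ray(f,cv2.boxPoints(r),.01).round(4).tolist())
```

```text
[ 0.5219318  -0.18474915  0.25003777] [[ 0.694  0.72  -0.   ]
 [ 0.72  -0.694  0.   ]
 [-0.    -0.    -1.   ]]
or 294 [268.5  66.8] [241  62  44  11] [ 0.6186 -0.1053  0.012 ]
or 49 [500.9 136.1] [495 130  12  13] [ 0.7816 -0.3727  0.012 ]
bl 1568 [471.8  16.1] [426   0  86  39] [[0.802, -0.1776, 0.01], [0.8798, -0.2467, 0.01], [0.8566, -0.282, 0.01], [0.7774, -0.2105, 0.01]]
bl 7323 [264.4 176.8] [236  84  57 175] [[0.5743, -0.0918, 0.01], [0.62, -0.1317, 0.01], [0.4732, -0.3116, 0.01], [0.4191, -0.2652, 0.01]]
```

View pics/blue1.png

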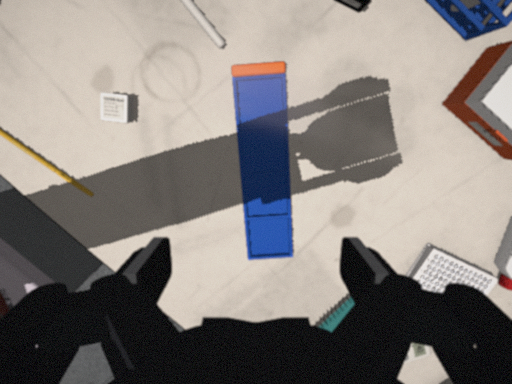

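The picture shows the blue tray alone with clear surroundings: orange bar at (259,69), blue from (260,76) to the far end at (271,258). Now I'll fit its axis precisely and move on to the grey tray.

```bash
cat >> h.py <<'E'
def tray(f,m,z):
    # fit the axis from row mid points, ends from projections of outline
    ys=np.unique(np.where(m)[0]);mid=[];wd=[];
    for y in ys[6:-6]:
        x=np.where(m[y])[0];e=ray(f,[[x[0]-.5,y],[x[-1]+.5,y]],z);mid.append(e.mean(0)[:2]);wd.append(np.linalg.norm(e[0]-e[1]))
    vx,vy,x0,y0=cv2.fitLine(np.float32(mid),cv2.DIST_HUBER,0,.001,.001).ravel()
    v=np.array([vx,vy],float);c=np.array([x0,y0],float)
    P=ray(f,np.argwhere(m)[:,::-1],z)[:,:2]-c;t=P@v;n=abs(P@[-v[1],v[0]])
    t=t[n<.02];return c,v,np.percentile(t,[.3,99.7]),np.median(wd)
E
python3 - <<'E'
from h import *
f=pickle.load(open("fb.pkl","rb"))
B=[b for b in blobs(mask(f,*BL),5000)][0][3];O=[b for b in blobs(mask(f,*OR),200)][0]
c,v,t,w=tray(f,B,.009);ob=ray(f,O[1],.013)[0][:2]
if (ob-c)@v<0:v=-v;t=-t[::-1]
print("len",t[1]-t[0],"width",w,"centre",c+v*t.mean(),"v",v,np.degrees(np.arctan2(v[1],v[0])),"bar from centre",(ob-c)@v-t.mean(),(ob-c)@[-v[1],v[0]])
E
```

```text
len 0.2279752157703671 width 0.06273916751642453 centre [ 0.52131001 -0.2017816 ] v [0.6411249  0.76743656] 50.12424853583335 bar from centre 0.13624577037160107 -0.012777204464456387
```

>>> move_arm([
  [3.0,-2.8,0,0,0,0,1],
  [3.0,-2.8,0,0,0,0,1],
  [3.0,-2.8,0,0,0,0,1],
  [3.0,-2.8,0,0,0,0,1],
  [3.0,-2.8,0,0,0,0,1],
  [3.0,-2.8,0,0,0,0,1],
  [3.0,-2.8,0,0,0,0,1],
  [3.0,-2.8,0,0,0,0,1],
  [3.0,-2.8,0,0,0,0,1],
  [3.0,-2.8,0,0,0,0,1],
  [0,0,0,0,0,7,1],
  [0,0,0,0,0,7,1],
  [0,0,0,0,0,7,1],
  [0,0,0,0,0,7,1],
  [0,0,0,0,0,7,1],
  [0,0,0,0,0,5,1],
  [0,0,0,0,0,0,1],
  [0,0,0,0,0,0,1],
])

```text
time: 3.2
tool_pos: [0.5277, 0.2254, 0.2502]
tool_rot: [0.0, 0.999, 0.054, -0.0]
contact_force: [-0.4, 0.0, 0.6]
gripper_width: 0.997
grasp_force: 0.0
```

Run:
```python
from h import *
from plant import manip
f=manip.grab_frame("wrist");pickle.dump(f,open("fg.pkl","wb"));cv2.imwrite("pics/grey1.png",f["img"])
p,R,s=tool();print(p,R.as_matrix().round(3))
for a,c,b,m in blobs(mask(f,*OR)):print("or",a,c,b,ray(f,c,.012)[0].round(4))
```

```text
[0.52772567 0.22540663 0.25021973] [[ 0.994  0.109 -0.   ]
 [ 0.109 -0.994 -0.   ]
 [-0.     0.    -1.   ]]
or 263 [500.  143.6] [487 130  25  26] [ 0.597  -0.0887  0.012 ]
or 64 [241.2 266.6] [237 263   9   8] [0.3849 0.2305 0.012 ]
or 61 [277.4 266.1] [274 262   8   9] [0.3913 0.179  0.012 ]
```

View pics/grey1.png

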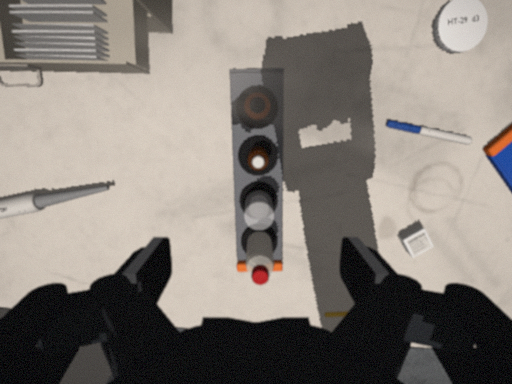

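Around the grey tray nothing is near. The caps are at red (260,275), clear (258,215), white (258,161) and black (258,105); the far corners are (231,69) and (283,69), and the bar ends are beside the red cap. The blue mask and the orange bar were partly missed, so I'll refit with wider masks.

Run:
```python
from h import *
f=pickle.load(open("fb.pkl","rb"));H=cv2.cvtColor(f["img"],cv2.COLOR_BGR2HSV)
print(H[60:84:2,259].tolist(), H[80,230:300:6].tolist(),H[250:262:2,270].tolist())
B=max(blobs(mask(f,(100,90,40),(135,255,255)),3000),key=lambda b:abs(b[0]) if 200<b[1][0]<320 else 0);O=[b for b in blobs(mask(f,(0,110,100),(20,255,255)),200) if b[1][1]<100][0]
print(B[:3],O[:3])
c,v,t,w=tray(f,B[3],.009);ob=ray(f,O[1],.013)[0][:2]
if (ob-c)@v<0:v=-v;t=-t[::-1]
print("len",t[1]-t[0],"width",w,"centre",c+v*t.mean(),"v",v,np.degrees(np.arctan2(v[1],v[0])),"bar from centre",(ob-c)@v-t.mean(),(ob-c)@[-v[1],v[0]])
g=pickle.load(open("fg.pkl","rb"))
r=[b for b in blobs(mask(g,(170,150,80),(179,255,255))|mask(g,(0,150,80),(4,255,255)),30)]
for b in r:print("red",b[:3],ray(g,b[1],.102)[0])
wv=g["img"][140:180,240:275].min(2);m=np.zeros(g["img"].shape[:2],np.uint8);m[140:180,240:275]=(wv>130)*255
for b in blobs(m,15):print("white",b[:3],ray(g,b[1],.063)[0])
print("corners",ray(g,[[231,69],[283.5,69]],.005))
G=cv2.cvtColor(g["img"],cv2.COLOR_BGR2HSV);
for y in(85,135,185,230):print(y,g["img"][y,224:292:3].mean(1).astype(int).tolist())
```

```text
[[16, 27, 214], [9, 52, 207], [9, 166, 220], [10, 159, 234], [10, 159, 230], [9, 153, 229], [8, 147, 226], [3, 101, 179], [117, 99, 167], [115, 94, 152], [116, 106, 174], [115, 117, 179]] [[15, 28, 221], [116, 86, 148], [116, 91, 157], [117, 91, 152], [115, 100, 163], [116, 106, 168], [115, 112, 173], [115, 114, 174], [114, 112, 178], [115, 106, 166], [16, 25, 214], [12, 24, 215]] [[111, 192, 175], [110, 195, 170], [111, 194, 108], [110, 196, 151], [122, 41, 181], [17, 29, 222]]
(np.int32(8538), array([264. , 166.2]), array([233,  74,  60, 186], dtype=int32)) (np.int32(585), array([258.3,  68.5]), array([232,  62,  54,  14], dtype=int32))
len 0.2414334183213396 width 0.06361094040964937 centre [ 0.52536975 -0.19707759] v [0.6407882  0.76771772] 50.14938170394781 bar from centre 0.1290012641594998 -0.0005004093127201455
red (np.int32(183), array([259.9, 276. ]), array([253, 269,  15,  15], dtype=int32)) [0.42710921 0.20964601 0.102     ]
white (np.int32(109), array([257.6, 161.9]), array([252, 156,  12,  12], dtype=int32)) [0.5450904 0.2249937 0.063    ]
corners [[0.6461987  0.26840299 0.005     ]
 [0.65313221 0.20478984 0.005     ]]
85 [190, 195, 143, 125, 128, 125, 123, 126, 126, 105, 97, 92, 79, 83, 77, 69, 74, 70, 71, 66, 90, 87, 88]
135 [202, 203, 203, 111, 115, 117, 116, 117, 117, 105, 75, 62, 66, 72, 108, 117, 114, 97, 53, 53, 81, 84, 85]
185 [192, 189, 192, 169, 114, 118, 115, 99, 43, 34, 21, 3, 23, 14, 11, 25, 44, 47, 83, 113, 185, 81, 83]
230 [189, 185, 182, 183, 120, 115, 116, 48, 25, 33, 52, 73, 74, 55, 16, 14, 15, 43, 92, 122, 201, 203, 201]
```

Run:
```python
from h import *
g=pickle.load(open("fg.pkl","rb"));s=pickle.load(open("f0.pkl","rb"))["side"]
def tri(us,ug):
    A=[];b=[]
    for f,u in((s,us),(g,ug)):
        P=ray(f,u,0.)[0];C=-f["R"].T@f["t"];d=(P-C)/np.linalg.norm(P-C);M=np.eye(3)-np.outer(d,d);A.append(M);b.append(M@C)
    X=np.linalg.lstsq(np.vstack(A),np.hstack(b),rcond=None)[0]
    return X.round(4),(proj(s,X)-us).round(1),(proj(g,X)-ug).round(1)
M=mask(s,(170,120,60),(179,255,255))|mask(s,(0,120,60),(4,255,255))
for b in blobs(M,20):
    if 220<b[1][0]<250 and b[1][1]>200:print(b[:3],tri(b[1],[259.9,276]))
w=s["img"][212:240,172:194].min(2);print(w[::2,::2])
# insert discs: dark pixels in tray in g at z=.012: predicted centres for current estimate
c=np.array([.427,.2096]);v=np.array([.9917,.129])
for k in range(4):print(k,proj(g,[*(c+v*.06*k),.012]).round(1),proj(s,[*(c+v*.06*k),.012]).round(1))
print("far",proj(g,[*(c+v*.2185),.005]))
im=np.vstack([cv2.resize(g["img"][55:290,215:305],None,fx=3,fy=3)[:600],]) ;im2=cv2.resize(s["img"][190:280,125:275],None,fx=3,fy=3)
o=np.zeros((600,750,3),np.uint8);o[:im.shape[0],:270]=im;o[:270,290:740]=im2;cv2.imwrite("pics/crop1.png",o)
```

```text
(np.int32(60), array([236.8, 216.1]), array([232, 212,  10,  11], dtype=int32)) (array([0.4255, 0.2095, 0.0992]), array([[ 0.1, -0. ]]), array([[-0.1, -0.1]]))
[[170 165 167 173 171 170 169 170 170 175 167]
 [171 169 166 168 168 165 169 169 170 172 172]
 [169 165 169 167 168 169 168 164 165 172 168]
 [173 171 170 171 164 166 171 169 167 164 164]
 [170 167 162 169 193 196 198 165 168 167 170]
 [168 167 167 172 155 184 156 139 172 170 170]
 [172 166 168 179 109 124 114  76 109 172 170]
 [173 171 179  80  80  83  86  80  72 172 171]
 [176 179 190  75  82  84  95  77  77 178 173]
 [147 188 192  81  79  81  80  79  57 153 180]
 [ 44 112 109  65  70  81  82  85  60 117 179]
 [ 61 118 117  64  65  66  66  67  94  75 194]
 [ 61 120 120  82  56  53  58  51  92 111  51]
 [ 49 123  57  53  57  59  57  55  90  73  62]]
0 [[259.  241.2]] [[238.4 254.4]]
1 [[258.2 200. ]] [[210.9 247.7]]
2 [[257.3 155.1]] [[184.9 241.4]]
3 [[256.4 106.5]] [[160.3 235.4]]
far [[255.74669132  74.02370361]]
```

View pics/crop1.png

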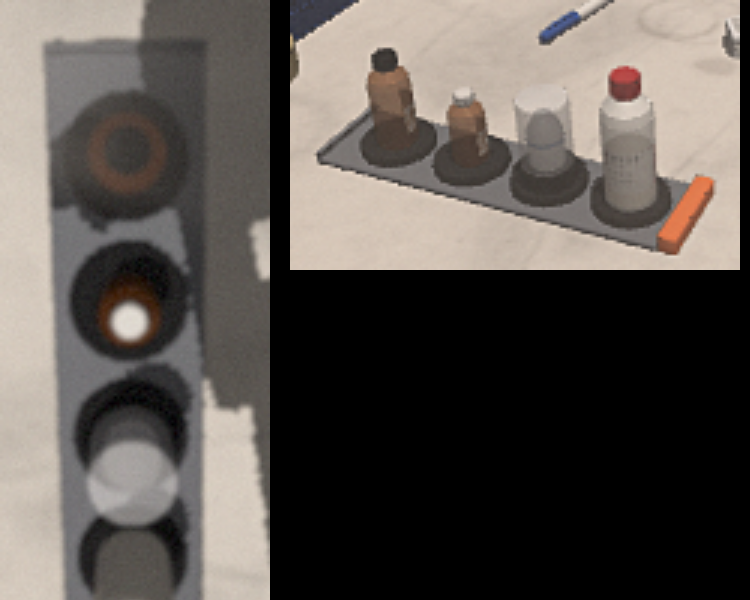

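The crop confirms the fit: the black and white insert discs are at (257,106) and (258,155), within 1 px of prediction. Red is at about (0.4265, 0.209), so I'm going for it.

>>> move_arm([
  [-3.4,0.2,0,0,0,-0.4,1],
  [-3.4,0.2,0,0,0,-0.4,1],
  [-3.4,0.15,0,0,0,-0.4,1],
  [0,0,4,0,0,0,1],
  [0,0,4,0,0,0,1],
  [0,0,4,0,0,0,1],
  [0,0,4,0,0,0,1],
  [0,0,2,0,0,0,1],
  [0,0,1,0,0,0,1],
  [0,0,0,0,0,0,1],
  [0,0,0,0,0,0,1],
  [0,0,0,0,0,0,1],
])

```text
time: 4.25
tool_pos: [0.4289, 0.2089, 0.0627]
tool_rot: [-0.0, 0.998, 0.064, 0.002]
contact_force: [-0.6, 0.4, -0.8]
gripper_width: 1.0
grasp_force: 0.0
```

Run:
```python
from h import *
from plant import manip
a=manip.grab_frame("side")["img"];b=manip.grab_frame("wrist")["img"]
p,R,s=tool();print(p,R.as_matrix().round(3)[:,0],s["contact_force"])
o=np.hstack([cv2.resize(a[150:290,120:290],None,fx=2.4,fy=2.4),cv2.resize(b,None,fx=.75,fy=.875)[:336]]);cv2.imwrite("pics/g2.png",o)
```

```text
[0.42889007 0.20895759 0.06274232] [0.992 0.129 0.004] [-0.20959325  0.42083047  0.52544217]
```

View pics/g2.png

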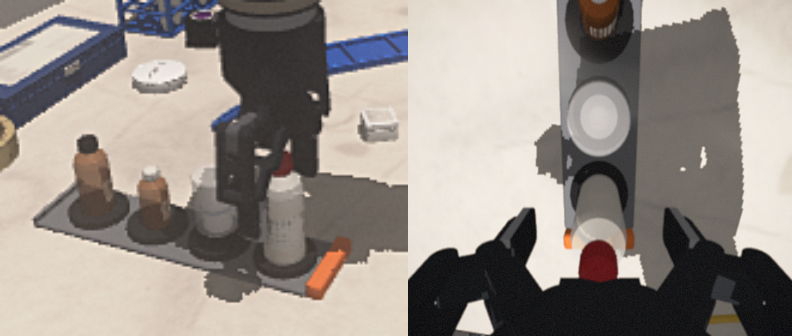

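The red bottle stands between the fingers, centred, and nothing else is touched.

>>> move_arm([
  [0,0,0,0,0,0,-1],
  [0,0,0,0,0,0,-1],
  [0,0,0,0,0,0,-1],
  [0,0,0,0,0,0,-1],
  [0,0,0,0,0,0,-1],
  [0,0,0,0,0,0,-1],
  [0,0,0,0,0,0,-1],
  [0,0,0,0,0,0,-1],
])

```text
time: 5.02
tool_pos: [0.4274, 0.2085, 0.0607]
tool_rot: [-0.0, 0.998, 0.064, 0.0]
contact_force: [-0.3, -0.2, 3.1]
gripper_width: 0.383
grasp_force: 59.5
```

>>> move_arm([
  [0,0,-1,0,0,0,-1],
  [0,0,-2,0,0,0,-1],
  [0,0,-3,0,0,0,-1],
  [0,0,-3,0,0,0,-1],
  [0,0,-3,0,0,0,-1],
  [0,0,-2,0,0,0,-1],
  [0,0,-1,0,0,0,-1],
  [-0.07,2,0,0,0,0,-1],
  [-0.15,3.2,0,0,0,0,-1],
  [-0.17,4,0,0,0,0,-1],
  [-0.17,4,0,0,0,0,-1],
  [-0.17,4,0,0,0,0,-1],
  [-0.17,4,0,0,0,0,-1],
  [-0.17,4,0,0,0,0,-1],
  [-0.17,4,0,0,0,0,-1],
  [-0.17,4,0,0,0,0,-1],
  [-0.17,4,0,0,0,0,-1],
  [-0.17,4,0,0,0,0,-1],
  [-0.17,4,0,0,0,0,-1],
  [-0.1,2.4,0,0,0,0,-1],
])

```text
time: 6.68
tool_pos: [0.4671, -0.2695, 0.2091]
tool_rot: [-0.0, 0.998, 0.063, -0.001]
contact_force: [-0.1, 0.9, -1.1]
gripper_width: 0.383
grasp_force: 60.0
```

>>> move_arm([
  [0,0,0,0,0,-4,-1],
  [0,0,0,0,0,-7,-1],
  [0,0,0,0,0,-7,-1],
  [0,0,0,0,0,-7,-1],
  [0,0,0,0,0,-7,-1],
  [0,0,0,0,0,-7,-1],
  [0,0,0,0,0,-3.75,-1],
  [0,0,0,0,0,0,-1],
  [0,0,0,0,0,0,-1],
  [0,0,0,0,0,0,-1],
])

```text
time: 7.52
tool_pos: [0.4678, -0.266, 0.2096]
tool_rot: [-0.001, 0.906, 0.423, -0.0]
contact_force: [-0.3, -0.4, -1.2]
gripper_width: 0.382
grasp_force: 60.2
```

```bash
cat >> h.py <<'E'
def delta(xy,z,yaw):
    p,R,s=tool();d=R.inv().apply(np.r_[xy,z]-p)*100;x=R.as_matrix()[:,0]
    print("tool",p.round(4),"shift cm",d.round(2),"az",round(np.degrees(np.arctan2(x[1],x[0]))-yaw,2),"F",s["contact_force"].round(1),s["gripper_width"].round(3))
BC=np.array([.5254,-.1971]);BV=np.array([.641,.7675]);GC=np.array([.486,.2165])-.03*np.array([-.9917,-.129]);GV=np.array([-.9917,-.129])
def bp(y):return BC+y*BV
def gp(y):return GC+y*GV
E
python3 - <<'E'
from h import *
from plant import manip
a=manip.grab_frame("side");b=manip.grab_frame("wrist")
delta(bp(-.09),.058,50.15)
X=[[*bp(y),.01] for y in(.1225,.09,.03,-.03,-.09,-.1225)]
for f in(a,b):
    for u in proj(f,X):cv2.circle(f["img"],tuple(int(round(q)) for q in u),1,(0,255,255),-1)
o=np.hstack([cv2.resize(a["img"][40:240,200:370],None,fx=2,fy=2),cv2.resize(b["img"],None,fx=.875,fy=1.04)[:400]]);cv2.imwrite("pics/b2.png",o)
E
```

```text
Traceback (most recent call last):
  File "h.py", line 32, in delta
    print("tool",p.round(4),"shift cm",d.round(2),"az",round(np.degrees(np.arctan2(x[1],x[0]))-yaw,2),"F",s["contact_force"].round(1),s["gripper_width"].round(3))
                                                                                                                                      ^^^^^^^^^^^^^^^^^^^^^^^^
AttributeError: 'float' object has no attribute 'round'
```

```bash
sed -i 's/s\["gripper_width"\].round(3)/round(s["gripper_width"],3)/' h.py
python3 - <<'E'
from h import *
from plant import manip
a=manip.grab_frame("side");b=manip.grab_frame("wrist")
delta(bp(-.09),.058,50.15)
X=[[*bp(y),.01] for y in(.1225,.09,.03,-.03,-.09,-.1225)]
for f in(a,b):
    for u in proj(f,X):cv2.circle(f["img"],tuple(int(round(q)) for q in u),1,(0,255,255),-1)
o=np.hstack([cv2.resize(a["img"][40:240,200:370],None,fx=2,fy=2),cv2.resize(b["img"],None,fx=.875,fy=1.04)[:400]]);o=o[:398]
cv2.imwrite("pics/b2.png",o[:,:800])
E
```

```text
tool [ 0.4681 -0.2662  0.2102] shift cm [-0.02 -0.03 15.22] az -0.04 F [ 0.4 -0.3 -0.5] 0.384Traceback (most recent call last):
  File "<stdin>", line 8, in <module>
    return _nx.concatenate(arrs, 1, dtype=dtype, casting=casting)
           ~~~~~~~~~~~~~~~^^^^^^^^^^^^^^^^^^^^^^^^^^^^^^^^^^^^^^^
ValueError: all the input array dimensions except for the concatenation axis must match exactly, but along dimension 0, the array at index 0 has size 400 and the array at index 1 has size 399
```

```bash
cat >> h.py <<'E'
def look(name,pts,sx=(200,370),sy=(40,240)):
    from plant import manip
    a=manip.grab_frame("side");b=manip.grab_frame("wrist");pickle.dump((a,b),open(name+".pkl","wb"))
    a={**a,"img":a["img"].copy()};b={**b,"img":b["img"].copy()}
    for f in(a,b):
        for u in proj(f,pts):cv2.circle(f["img"],tuple(int(round(q)) for q in u),1,(0,255,255),-1)
    o=np.hstack([cv2.resize(a["img"][sy[0]:sy[1],sx[0]:sx[1]],(340,400)),cv2.resize(b["img"],(450,400))])
    cv2.imwrite(f"pics/{name}.png",o)
BX=[[*bp(y),.01] for y in(.1225,.09,.03,-.03,-.09,-.1225)]
E
python3 -c "
from h import *
look('b2',BX)"
```

```text
(no output)
```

View pics/b2.png

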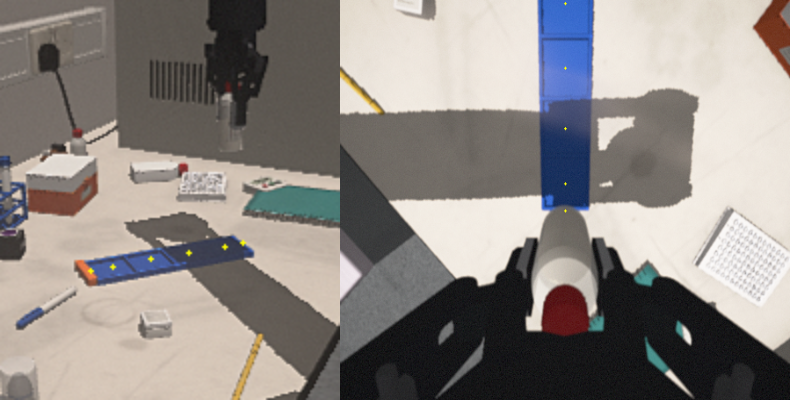

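The projected pocket centres lie on the tray axis midway between the walls, for example the wall at (565,37) between the dots at 5 and 68. The red bottle hangs upright, so I'm lowering it.

>>> move_arm([
  [0,0,2,0,0,0,-1],
  [0,0,3,0,0,0,-1],
  [0,0,3,0,0,0,-1],
  [0,0,3,0,0,0,-1],
  [0,0,2,0,0,0,-1],
  [0,0,1,0,0,0,-1],
  [0,0,0.6,0,0,0,-1],
  [0,0,0.3,0,0,0,-1],
  [0,0,0.3,0,0,0,-1],
  [0,0,0,0,0,0,-1],
  [0,0,0,0,0,0,-1],
  [0,0,0,0,0,0,-1],
])

```text
time: 8.82
tool_pos: [0.4689, -0.2668, 0.0596]
tool_rot: [0.001, 0.906, 0.424, 0.001]
contact_force: [-0.1, -0.1, -0.9]
gripper_width: 0.386
grasp_force: 60.2
```

>>> move_arm([
  [0,0,0,0,0,0,-1],
  [0,0,0,0,0,0,-1],
  [0,0,0,0,0,0,-1],
])

```text
time: 9.07
tool_pos: [0.4684, -0.2664, 0.0587]
tool_rot: [0.0, 0.906, 0.424, 0.0]
contact_force: [-0.5, 0.1, -1.1]
gripper_width: 0.383
grasp_force: 60.2
```

>>> move_arm([
  [0,0,0.15,0,0,0,-1],
  [0,0,0,0,0,0,-1],
  [0,0,0,0,0,0,-1],
])

```text
time: 9.32
tool_pos: [0.4682, -0.2663, 0.0568]
tool_rot: [0.0, 0.906, 0.424, -0.0]
contact_force: [0.4, 0.8, -0.8]
gripper_width: 0.384
grasp_force: 60.6
```

>>> move_arm([
  [0,0,0.1,0,0,0,-1],
  [0,0,0,0,0,0,-1],
  [0,0,0,0,0,0,-1],
])

```text
time: 9.57
tool_pos: [0.4683, -0.2663, 0.0567]
tool_rot: [-0.0, 0.906, 0.424, -0.0]
contact_force: [-2.4, 2.2, 5.1]
gripper_width: 0.385
grasp_force: 61.0
```

Contact at about 5 N, so the bottle stands on the floor. Release and rise.

>>> move_arm([
  [0,0,0,0,0,0,1],
  [0,0,0,0,0,0,1],
  [0,0,0,0,0,0,1],
  [0,0,0,0,0,0,1],
  [0,0,0,0,0,0,1],
  [0,0,-1,0,0,0,1],
  [0,0,-3,0,0,0,1],
  [0,0,-4,0,0,0,1],
  [0,0,-4,0,0,0,1],
  [0,0,-4,0,0,0,1],
  [0,0,0,0,0,0,1],
  [0,0,0,0,0,0,1],
])

```text
time: 10.57
tool_pos: [0.4699, -0.2675, 0.2207]
tool_rot: [0.004, 0.906, 0.424, 0.002]
contact_force: [0.2, 1.2, -0.7]
gripper_width: 1.0
grasp_force: 0.0
```

Run:
```python
from h import *
look('b3',BX)
delta(gp(.03),.055,50.15)
```

```text
tool [ 0.4679 -0.266   0.2156] shift cm [ 38.2  -29.53  16.07] az -0.01 F [ 0.7 -0.7 -0.5] 1.001
```

View pics/b3.png

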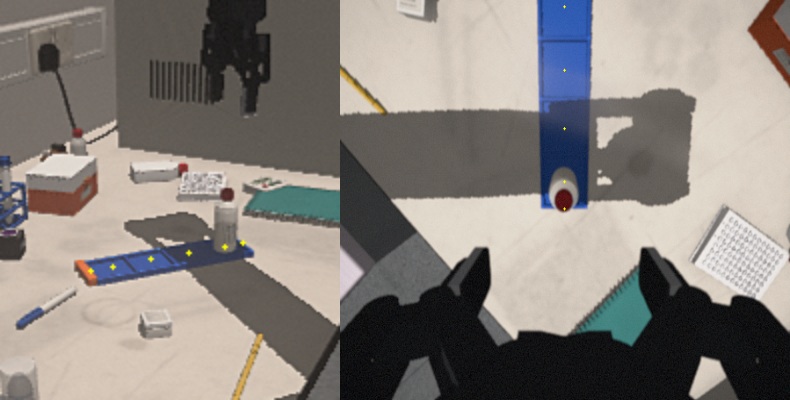

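Red stands upright and centred in pocket -90, at wrist (564,190). Next is the objective.

>>> move_arm([
  [3.18,-2.46,0,0,0,0,1],
  [3.18,-2.46,0,0,0,0,1],
  [3.18,-2.46,0,0,0,0,1],
  [3.18,-2.46,0,0,0,0,1],
  [3.18,-2.46,0,0,0,0,1],
  [3.18,-2.46,0,0,0,0,1],
  [3.18,-2.46,0,0,0,0,1],
  [3.18,-2.46,0,0,0,0,1],
  [3.18,-2.46,0,0,0,0,1],
  [3.18,-2.46,0,0,0,0,1],
  [3.18,-2.46,0,0,0,0,1],
  [3.22,-2.47,0,0,0,0,1],
  [0,0,1,0,0,7.1,1],
  [0,0,1,0,0,7.1,1],
  [0,0,1,0,0,7.1,1],
  [0,0,1,0,0,7.1,1],
  [0,0,1,0,0,7.1,1],
  [0,0,1,0,0,7.1,1],
  [0,0,0,0,0,0.15,1],
  [0,0,0,0,0,0,1],
])

```text
time: 12.33
tool_pos: [0.4848, 0.2158, 0.1533]
tool_rot: [0.001, 0.998, 0.066, -0.002]
contact_force: [-0.3, 0.8, -0.1]
gripper_width: 0.997
grasp_force: 0.0
```

Run:
```python
from h import *
delta(gp(.03),.055,7.4)
```

```text
tool [0.4848 0.2158 0.1533] shift cm [ 0.18 -0.07  9.83] az 0.16 F [-0.3  0.8 -0.1] 0.997
```

>>> move_arm([
  [0.1,0,3,0,0,0,1],
  [0,0,3,0,0,0,1],
  [0,0,2,0,0,0,1],
  [0,0,1,0,0,0,1],
  [0,0,0.7,0,0,0,1],
  [0,0,0,0,0,0,1],
  [0,0,0,0,0,0,1],
  [0,0,0,0,0,0,1],
])

```text
time: 13.0
tool_pos: [0.4886, 0.2167, 0.0606]
tool_rot: [-0.0, 0.998, 0.065, 0.001]
contact_force: [0.7, -0.1, -0.7]
gripper_width: 1.004
grasp_force: 0.0
```

>>> move_arm([
  [0,0,0,0,0,0,-1],
  [0,0,0,0,0,0,-1],
  [0,0,0,0,0,0,-1],
  [0,0,0,0,0,0,-1],
  [0,0,0,0,0,0,-1],
  [0,0,0,0,0,0,-1],
  [0,0,0,0,0,0,-1],
  [0,0,0,0,0,0,-1],
])

```text
time: 13.67
tool_pos: [0.4878, 0.2165, 0.0594]
tool_rot: [-0.0, 0.998, 0.064, 0.0]
contact_force: [-1.0, 1.2, 4.9]
gripper_width: 0.391
grasp_force: 59.9
```

>>> move_arm([
  [0,0,-1,0,0,0,-1],
  [0,0,-2,0,0,0,-1],
  [0,0,-3,0,0,0,-1],
  [0,0,-3,0,0,0,-1],
  [0,0,-3,0,0,0,-1],
  [0,0,-2,0,0,0,-1],
  [0,0,0,0,0,0,-1],
  [0,0,0,0,0,0,-1],
])

```text
time: 14.33
tool_pos: [0.4876, 0.2164, 0.1996]
tool_rot: [-0.0, 0.998, 0.064, 0.001]
contact_force: [0.1, 1.2, -2.4]
gripper_width: 0.383
grasp_force: 59.9
```

Run:
```python
from h import *
look('g3',[[*gp(y),.012] for y in (.09,-.03,-.09)],(125,295),(80,280))
delta(bp(-.03),.06,7.4)
```

```text
tool [0.4861 0.2159 0.1964] shift cm [-3.56 43.49 13.68] az -0.01 F [-0.1  0.6 -2.7] 0.388
```

View pics/g3.png

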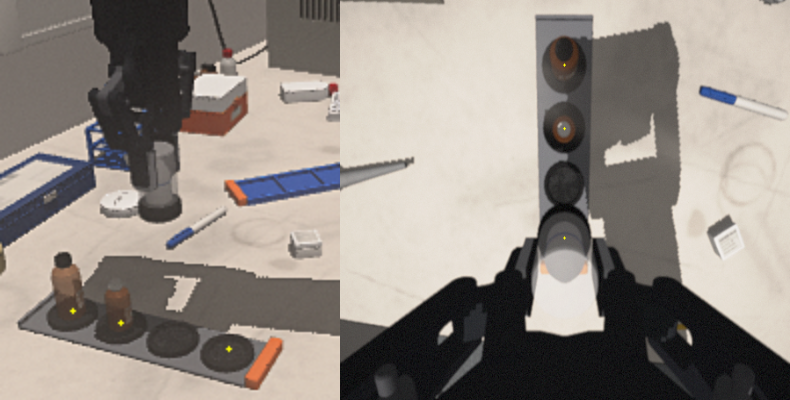

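The objective is held upright, and the dots match the other inserts.

>>> move_arm([
  [-0.3,2,0,0,0,0,-1],
  [-0.3,3.2,0,0,0,0,-1],
  [-0.3,4,0,0,0,0,-1],
  [-0.3,4,0,0,0,0,-1],
  [-0.3,4,0,0,0,0,-1],
  [-0.3,4,0,0,0,0,-1],
  [-0.3,4,0,0,0,0,-1],
  [-0.3,4,0,0,0,0,-1],
  [-0.3,4,0,0,0,0,-1],
  [-0.3,4,0,0,0,0,-1],
  [-0.3,4,0,0,0,0,-1],
  [-0.3,2.3,0,0,0,0,-1],
  [0,0,0,0,0,-4,-1],
  [0,0,0,0,0,-7,-1],
  [0,0,0,0,0,-7,-1],
  [0,0,0,0,0,-7,-1],
  [0,0,0,0,0,-7,-1],
  [0,0,0,0,0,-7,-1],
  [0,0,0,0,0,-3.75,-1],
  [0,0,0,0,0,0,-1],
])

```text
time: 16.1
tool_pos: [0.5063, -0.2189, 0.1957]
tool_rot: [-0.002, 0.906, 0.424, -0.001]
contact_force: [-1.3, 0.4, -1.9]
gripper_width: 0.387
grasp_force: 60.2
```

>>> move_arm([
  [0,0,1,0,0,0,-1],
  [0,0,2,0,0,0,-1],
  [0,0,2,0,0,0,-1],
  [0,0,1,0,0,0,-1],
  [0,0,0,0,0,0,-1],
  [0,0,0,0,0,0,-1],
  [0,0,0,0,0,0,-1],
])

```text
time: 16.68
tool_pos: [0.5081, -0.2199, 0.1395]
tool_rot: [0.0, 0.906, 0.424, 0.0]
contact_force: [-0.6, -0.9, -1.2]
gripper_width: 0.39
grasp_force: 60.2
```

Run:
```python
from h import *
delta(bp(-.03),.0554,50.15)
```

```text
tool [ 0.5081 -0.2199  0.1395] shift cm [-0.14 -0.14  8.41] az -0.04 F [-0.6 -0.9 -1.2] 0.39
```

>>> move_arm([
  [-0.1,-0.1,1.5,0,0,0,-1],
  [0,0,2.5,0,0,0,-1],
  [0,0,2,0,0,0,-1],
  [0,0,1,0,0,0,-1],
  [0,0,0.7,0,0,0,-1],
  [0,0,0,0,0,0,-1],
  [0,0,0,0,0,0,-1],
  [0,0,0,0,0,0,-1],
  [0,0,0,0,0,0,-1],
  [0,0,0,0,0,0,-1],
])

```text
time: 17.52
tool_pos: [0.5069, -0.2202, 0.0631]
tool_rot: [0.001, 0.906, 0.424, 0.001]
contact_force: [0.2, -0.4, -1.3]
gripper_width: 0.389
grasp_force: 60.2
```

>>> move_arm([
  [0,0,0.2,0,0,0,-1],
  [0,0,0,0,0,0,-1],
  [0,0,0,0,0,0,-1],
  [0,0,0,0,0,0,-1],
])

```text
time: 17.85
tool_pos: [0.5061, -0.2198, 0.0597]
tool_rot: [-0.0, 0.906, 0.424, -0.0]
contact_force: [0.7, -0.4, -2.0]
gripper_width: 0.392
grasp_force: 60.2
```

>>> move_arm([
  [0,0,0.25,0,0,0,-1],
  [0,0,0,0,0,0,-1],
  [0,0,0,0,0,0,-1],
  [0,0,0,0,0,0,-1],
])

```text
time: 18.18
tool_pos: [0.5061, -0.2198, 0.0572]
tool_rot: [-0.0, 0.906, 0.424, -0.0]
contact_force: [-0.4, 0.3, -2.0]
gripper_width: 0.388
grasp_force: 60.2
```

>>> move_arm([
  [0,0,0.15,0,0,0,-1],
  [0,0,0,0,0,0,-1],
  [0,0,0,0,0,0,-1],
])

```text
time: 18.43
tool_pos: [0.5061, -0.2197, 0.0557]
tool_rot: [-0.0, 0.906, 0.424, -0.0]
contact_force: [-0.1, 0.3, -2.5]
gripper_width: 0.387
grasp_force: 60.2
```

>>> move_arm([
  [0,0,0.12,0,0,0,-1],
  [0,0,0,0,0,0,-1],
  [0,0,0,0,0,0,-1],
])

```text
time: 18.68
tool_pos: [0.5064, -0.2199, 0.0554]
tool_rot: [0.0, 0.906, 0.424, 0.0]
contact_force: [-2.5, 2.0, 4.7]
gripper_width: 0.392
grasp_force: 60.8
```

>>> move_arm([
  [0,0,0,0,0,0,1],
  [0,0,0,0,0,0,1],
  [0,0,0,0,0,0,1],
  [0,0,0,0,0,0,1],
  [0,0,0,0,0,0,1],
  [0,0,-1,0,0,0,1],
  [0,0,-3,0,0,0,1],
  [0,0,-4,0,0,0,1],
  [0,0,-4,0,0,0,1],
  [0,0,-4,0,0,0,1],
  [0,0,0,0,0,0,1],
  [0,0,0,0,0,0,1],
  [0,0,0,0,0,0,1],
])

```text
time: 19.77
tool_pos: [0.5061, -0.2197, 0.215]
tool_rot: [0.0, 0.906, 0.424, 0.0]
contact_force: [0.1, -0.6, -0.4]
gripper_width: 0.999
grasp_force: 0.0
```

Run:
```python
from h import *
look('b4',BX)
delta(gp(-.03),.038,50.15)
```

```text
tool [ 0.5052 -0.2192  0.2127] shift cm [ 36.63 -25.28  17.53] az -0.01 F [ 0.7  0.2 -0.3] 1.001
```

View pics/b4.png

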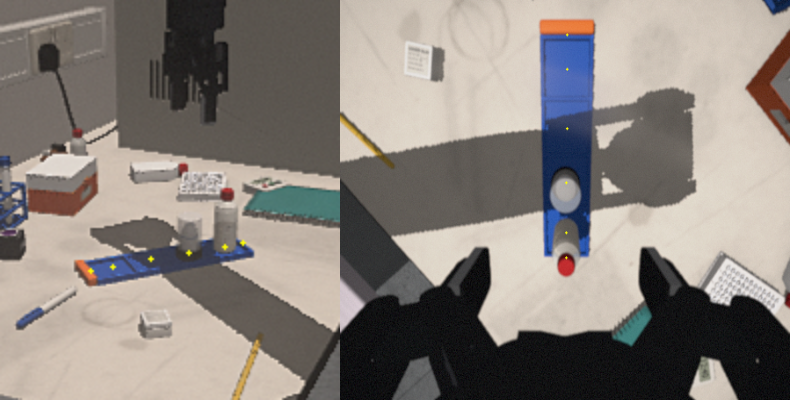

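The objective stands in pocket -30 (566,190) and red is still upright. Next is the white-capped vial.

>>> move_arm([
  [3.33,-2.3,0,0,0,0,1],
  [3.33,-2.3,0,0,0,0,1],
  [3.33,-2.3,0,0,0,0,1],
  [3.33,-2.3,0,0,0,0,1],
  [3.33,-2.3,0,0,0,0,1],
  [3.33,-2.3,0,0,0,0,1],
  [3.33,-2.3,0,0,0,0,1],
  [3.33,-2.3,0,0,0,0,1],
  [3.33,-2.3,0,0,0,0,1],
  [3.33,-2.3,0,0,0,0,1],
  [3.3,-2.3,0,0,0,0,1],
  [0,0,1,0,0,7.1,1],
  [0,0,1,0,0,7.1,1],
  [0,0,1,0,0,7.1,1],
  [0,0,1,0,0,7.1,1],
  [0,0,1,0,0,7.1,1],
  [0,0,1,0,0,7.1,1],
  [0,0,0,0,0,0.15,1],
  [0,0,0,0,0,0,1],
  [0,0,0,0,0,0,1],
])

```text
time: 21.53
tool_pos: [0.5463, 0.2232, 0.1541]
tool_rot: [0.0, 0.998, 0.066, -0.001]
contact_force: [0.5, 0.1, -0.2]
gripper_width: 0.999
grasp_force: 0.0
```

Run:
```python
from h import *
delta(gp(-.03),.038,7.4)
```

```text
tool [0.5463 0.2232 0.1541] shift cm [-0.05 -0.12 11.61] az 0.13 F [ 0.5  0.1 -0.2] 0.999
```

>>> move_arm([
  [0,-0.1,3,0,0,0.1,1],
  [0,0,4,0,0,0,1],
  [0,0,3,0,0,0,1],
  [0,0,1,0,0,0,1],
  [0,0,0.4,0,0,0,1],
  [0,0,0,0,0,0,1],
  [0,0,0,0,0,0,1],
  [0,0,0,0,0,0,1],
  [0,0,0,0,0,0,1],
  [0,0,0,0,0,0,1],
])

```text
time: 22.37
tool_pos: [0.5475, 0.2246, 0.0424]
tool_rot: [-0.0, 0.998, 0.064, 0.001]
contact_force: [0.2, 0.5, -0.4]
gripper_width: 0.998
grasp_force: 0.0
```

Run:
```python
from h import *
delta(gp(-.03),.038,7.4)
```

```text
tool [0.5475 0.2246 0.0424] shift cm [-0.21  0.01  0.44] az -0.1 F [ 0.2  0.5 -0.4] 0.998
```

>>> move_arm([
  [-0.1,0,0.3,0,0,0,1],
  [0,0,0,0,0,0,1],
  [0,0,0,0,0,0,-1],
  [0,0,0,0,0,0,-1],
  [0,0,0,0,0,0,-1],
  [0,0,0,0,0,0,-1],
  [0,0,0,0,0,0,-1],
  [0,0,0,0,0,0,-1],
  [0,0,0,0,0,0,-1],
  [0,0,0,0,0,0,-1],
  [0,0,0,0,0,0,-1],
])

```text
time: 23.28
tool_pos: [0.5457, 0.2242, 0.0378]
tool_rot: [-0.0, 0.998, 0.064, 0.0]
contact_force: [0.6, -0.1, 1.0]
gripper_width: 0.277
grasp_force: 58.8
```

>>> move_arm([
  [0,0,-1,0,0,0,-1],
  [0,0,-2,0,0,0,-1],
  [0,0,-3,0,0,0,-1],
  [0,0,-4,0,0,0,-1],
  [0,0,-3,0,0,0,-1],
  [0,0,-2,0,0,0,-1],
  [0,0,0,0,0,0,-1],
  [0,0,0,0,0,0,-1],
  [0,0,0,0,0,0,-1],
  [0,0,0,0,0,0,-1],
])

```text
time: 24.12
tool_pos: [0.5441, 0.2238, 0.1852]
tool_rot: [0.0, 0.998, 0.064, -0.002]
contact_force: [-0.3, 0.3, -1.3]
gripper_width: 0.276
grasp_force: 59.0
```

Run:
```python
from h import *
delta(bp(.03),.0338,7.4)
```

```text
tool [0.5441 0.2238 0.1852] shift cm [-4.93 39.47 15.18] az -0.11 F [-0.3  0.3 -1.3] 0.276
```

>>> move_arm([
  [-0.45,2,0,0,0,0,-1],
  [-0.45,3.2,0,0,0,0,-1],
  [-0.45,4,0,0,0,0,-1],
  [-0.45,4,0,0,0,0,-1],
  [-0.45,4,0,0,0,0,-1],
  [-0.45,4,0,0,0,0,-1],
  [-0.45,4,0,0,0,0,-1],
  [-0.45,4,0,0,0,0,-1],
  [-0.45,4,0,0,0,0,-1],
  [-0.45,4,0,0,0,0,-1],
  [-0.45,2.3,0,0,0,0,-1],
  [0,0,0,0,0,-4,-1],
  [0,0,0,0,0,-7,-1],
  [0,0,0,0,0,-7,-1],
  [0,0,0,0,0,-7,-1],
  [0,0,0,0,0,-7,-1],
  [0,0,0,0,0,-7,-1],
  [0,0,0,0,0,-3.75,-1],
  [0,0,0,0,0,0,-1],
  [0,0,0,0,0,0,-1],
])

```text
time: 25.78
tool_pos: [0.5457, -0.1736, 0.1858]
tool_rot: [-0.001, 0.907, 0.422, -0.001]
contact_force: [-0.7, -0.0, -0.4]
gripper_width: 0.27
grasp_force: 59.0
```

>>> move_arm([
  [0,0,1,0,0,0,-1],
  [0,0,2,0,0,0,-1],
  [0,0,2,0,0,0,-1],
  [0,0,1,0,0,0,-1],
  [0,0,0,0,0,0,-1],
  [0,0,0,0,0,0,-1],
  [0,0,0,0,0,0,-1],
  [0,0,0,0,0,0,-1],
  [0,0,0,0,0,0,-1],
])

```text
time: 26.53
tool_pos: [0.5473, -0.1743, 0.1291]
tool_rot: [0.001, 0.906, 0.423, 0.001]
contact_force: [0.4, 0.7, 0.2]
gripper_width: 0.268
grasp_force: 59.0
```

Run:
```python
from h import *
delta(bp(.03),.0338,50.15)
```

```text
tool [ 0.5473 -0.1743  0.1291] shift cm [-0.16 -0.24  9.53] az -0.12 F [0.4 0.7 0.2] 0.268
```

>>> move_arm([
  [-0.1,-0.2,1.5,0,0,0,-1],
  [0,0,3,0,0,0,-1],
  [0,0,2,0,0,0,-1],
  [0,0,1.5,0,0,0,-1],
  [0,0,1,0,0,0,-1],
  [0,0,0,0,0,0,-1],
  [0,0,0,0,0,0,-1],
  [0,0,0,0,0,0,-1],
  [0,0,0,0,0,0,-1],
  [0,0,0,0,0,0,-1],
  [0,0,0,0,0,0,-1],
])

```text
time: 27.45
tool_pos: [0.5449, -0.1737, 0.0386]
tool_rot: [0.001, 0.906, 0.423, 0.001]
contact_force: [0.3, -1.1, 0.0]
gripper_width: 0.27
grasp_force: 59.0
```

>>> move_arm([
  [0,0,0.1,0,0,0,-1],
  [0,0,0,0,0,0,-1],
  [0,0,0,0,0,0,-1],
  [0,0,0,0,0,0,-1],
])

```text
time: 27.78
tool_pos: [0.5442, -0.1734, 0.0365]
tool_rot: [-0.0, 0.906, 0.423, -0.0]
contact_force: [0.4, -1.2, -1.0]
gripper_width: 0.277
grasp_force: 59.0
```

>>> move_arm([
  [0,0,0.2,0,0,0,-1],
  [0,0,0,0,0,0,-1],
  [0,0,0,0,0,0,-1],
  [0,0,0,0,0,0,-1],
])

```text
time: 28.12
tool_pos: [0.5442, -0.1734, 0.0345]
tool_rot: [-0.0, 0.906, 0.423, -0.0]
contact_force: [-0.5, -1.0, -0.7]
gripper_width: 0.274
grasp_force: 59.0
```

>>> move_arm([
  [0,0,0.13,0,0,0,-1],
  [0,0,0,0,0,0,-1],
  [0,0,0,0,0,0,-1],
])

```text
time: 28.37
tool_pos: [0.5445, -0.1735, 0.0338]
tool_rot: [0.0, 0.906, 0.423, 0.0]
contact_force: [-1.0, 0.5, 3.5]
gripper_width: 0.276
grasp_force: 59.5
```

Contact again. Release and rise.

>>> move_arm([
  [0,0,0,0,0,0,1],
  [0,0,0,0,0,0,1],
  [0,0,0,0,0,0,1],
  [0,0,0,0,0,0,1],
  [0,0,0,0,0,0,1],
  [0,0,-1,0,0,0,1],
  [0,0,-3,0,0,0,1],
  [0,0,-4,0,0,0,1],
  [0,0,-4,0,0,0,1],
  [0,0,-4,0,0,0,1],
  [0,0,-2,0,0,0,1],
  [0,0,0,0,0,0,1],
  [0,0,0,0,0,0,1],
  [0,0,0,0,0,0,1],
])

```text
time: 29.53
tool_pos: [0.5437, -0.1731, 0.2125]
tool_rot: [-0.001, 0.906, 0.423, -0.0]
contact_force: [0.7, 0.4, -0.3]
gripper_width: 1.002
grasp_force: 0.0
```

Run:
```python
from h import *
delta(gp(-.09),.045,50.15)
```

```text
tool [ 0.5437 -0.1731  0.2125] shift cm [ 34.99 -21.3   16.77] az -0.11 F [ 0.7  0.4 -0.3] 1.002
```

>>> move_arm([
  [3.5,-2.13,0,0,0,0,1],
  [3.5,-2.13,0,0,0,0,1],
  [3.5,-2.13,0,0,0,0,1],
  [3.5,-2.13,0,0,0,0,1],
  [3.5,-2.13,0,0,0,0,1],
  [3.5,-2.13,0,0,0,0,1],
  [3.5,-2.13,0,0,0,0,1],
  [3.5,-2.13,0,0,0,0,1],
  [3.5,-2.13,0,0,0,0,1],
  [3.5,-2.13,0,0,0,0,1],
  [0,0,1,0,0,7.1,1],
  [0,0,1,0,0,7.1,1],
  [0,0,1,0,0,7.1,1],
  [0,0,1,0,0,7.1,1],
  [0,0,1,0,0,7.1,1],
  [0,0,1,0,0,7.1,1],
  [0,0,0,0,0,0,1],
  [0,0,0,0,0,0,1],
  [0,0,0,0,0,0,1],
  [0,0,0,0,0,0,1],
])

```text
time: 31.2
tool_pos: [0.606, 0.2317, 0.1536]
tool_rot: [-0.0, 0.998, 0.066, 0.0]
contact_force: [0.1, 0.4, 0.1]
gripper_width: 0.999
grasp_force: 0.0
```

Run:
```python
from h import *
delta(gp(-.09),.045,7.4)
```

```text
tool [0.606  0.2317 0.1536] shift cm [-0.1  -0.04 10.86] az 0.13 F [0.1 0.4 0.1] 0.999
```

>>> move_arm([
  [-0.1,0,3,0,0,0.1,1],
  [0,0,4,0,0,0,1],
  [0,0,2.5,0,0,0,1],
  [0,0,1.2,0,0,0,1],
  [0,0,0,0,0,0,1],
  [0,0,0,0,0,0,1],
  [0,0,0,0,0,0,1],
  [0,0,0,0,0,0,1],
  [0,0,0,0,0,0,1],
  [0,0,0,0,0,0,1],
])

```text
time: 32.03
tool_pos: [0.6058, 0.2318, 0.0481]
tool_rot: [-0.0, 0.998, 0.064, 0.001]
contact_force: [-0.2, -0.2, -0.9]
gripper_width: 0.999
grasp_force: 0.0
```

>>> move_arm([
  [0,0,0,0,0,0,-1],
  [0,0,0,0,0,0,-1],
  [0,0,0,0,0,0,-1],
  [0,0,0,0,0,0,-1],
  [0,0,0,0,0,0,-1],
  [0,0,0,0,0,0,-1],
  [0,0,0,0,0,0,-1],
  [0,0,0,0,0,0,-1],
  [0,0,0,0,0,0,-1],
])

```text
time: 32.78
tool_pos: [0.605, 0.2316, 0.0464]
tool_rot: [-0.0, 0.998, 0.064, 0.0]
contact_force: [0.5, -0.2, 2.1]
gripper_width: 0.32
grasp_force: 59.0
```

>>> move_arm([
  [0,0,-1,0,0,0,-1],
  [0,0,-2,0,0,0,-1],
  [0,0,-3,0,0,0,-1],
  [0,0,-4,0,0,0,-1],
  [0,0,-3,0,0,0,-1],
  [0,0,-2,0,0,0,-1],
  [0,0,0,0,0,0,-1],
  [0,0,0,0,0,0,-1],
  [0,0,0,0,0,0,-1],
  [0,0,0,0,0,0,-1],
])

```text
time: 33.62
tool_pos: [0.6035, 0.2312, 0.1937]
tool_rot: [0.0, 0.998, 0.064, -0.002]
contact_force: [-0.4, 0.6, -0.4]
gripper_width: 0.321
grasp_force: 59.3
```

Run:
```python
from h import *
delta(bp(.09),.0424,7.4)
```

```text
tool [0.6035 0.2312 0.1937] shift cm [-6.55 35.36 15.18] az -0.06 F [-0.4  0.6 -0.4] 0.321
```

>>> move_arm([
  [-0.67,2,0,0,0,0,-1],
  [-0.67,3.2,0,0,0,0,-1],
  [-0.67,4,0,0,0,0,-1],
  [-0.67,4,0,0,0,0,-1],
  [-0.67,4,0,0,0,0,-1],
  [-0.67,4,0,0,0,0,-1],
  [-0.67,4,0,0,0,0,-1],
  [-0.67,4,0,0,0,0,-1],
  [-0.67,4,0,0,0,0,-1],
  [-0.67,2.15,0,0,0,0,-1],
  [0,0,0,0,0,-4,-1],
  [0,0,0,0,0,-7,-1],
  [0,0,0,0,0,-7,-1],
  [0,0,0,0,0,-7,-1],
  [0,0,0,0,0,-7,-1],
  [0,0,0,0,0,-7,-1],
  [0,0,0,0,0,-3.75,-1],
  [0,0,0,0,0,0,-1],
  [0,0,0,0,0,0,-1],
])

```text
time: 35.2
tool_pos: [0.5827, -0.1274, 0.1945]
tool_rot: [-0.001, 0.906, 0.422, -0.001]
contact_force: [-0.4, 0.5, 0.8]
gripper_width: 0.321
grasp_force: 59.4
```

>>> move_arm([
  [0,0,1,0,0,0,-1],
  [0,0,2,0,0,0,-1],
  [0,0,2,0,0,0,-1],
  [0,0,1,0,0,0,-1],
  [0,0,0,0,0,0,-1],
  [0,0,0,0,0,0,-1],
  [0,0,0,0,0,0,-1],
  [0,0,0,0,0,0,-1],
  [0,0,0,0,0,0,-1],
  [0,0,0,0,0,0,-1],
])

```text
time: 36.03
tool_pos: [0.5841, -0.1278, 0.1375]
tool_rot: [0.001, 0.906, 0.423, 0.001]
contact_force: [0.4, -0.3, -0.1]
gripper_width: 0.321
grasp_force: 59.4
```

Run:
```python
from h import *
delta(bp(.09),.0424,50.15)
```

```text
tool [ 0.5841 -0.1278  0.1375] shift cm [-0.09 -0.08  9.51] az -0.06 F [ 0.4 -0.3 -0.1] 0.321
```

>>> move_arm([
  [0,-0.1,1.5,0,0,0,-1],
  [0,0,3,0,0,0,-1],
  [0,0,2,0,0,0,-1],
  [0,0,1.5,0,0,0,-1],
  [0,0,1,0,0,0,-1],
  [0,0,0,0,0,0,-1],
  [0,0,0,0,0,0,-1],
  [0,0,0,0,0,0,-1],
  [0,0,0,0,0,0,-1],
  [0,0,0,0,0,0,-1],
  [0,0,0,0,0,0,-1],
  [0,0,0,0,0,0,-1],
])

```text
time: 37.03
tool_pos: [0.5831, -0.1271, 0.047]
tool_rot: [0.0, 0.906, 0.423, 0.0]
contact_force: [0.3, -0.0, -0.8]
gripper_width: 0.325
grasp_force: 59.4
```

>>> move_arm([
  [0,0,0.2,0,0,0,-1],
  [0,0,0,0,0,0,-1],
  [0,0,0,0,0,0,-1],
  [0,0,0,0,0,0,-1],
])

```text
time: 37.37
tool_pos: [0.5826, -0.1269, 0.0442]
tool_rot: [-0.0, 0.906, 0.423, -0.0]
contact_force: [0.5, 0.1, -0.5]
gripper_width: 0.326
grasp_force: 59.4
```

>>> move_arm([
  [0,0,0.15,0,0,0,-1],
  [0,0,0,0,0,0,-1],
  [0,0,0,0,0,0,-1],
  [0,0,0,0,0,0,-1],
])

```text
time: 37.7
tool_pos: [0.5827, -0.127, 0.0427]
tool_rot: [-0.0, 0.906, 0.423, -0.0]
contact_force: [-0.5, 0.6, -0.2]
gripper_width: 0.322
grasp_force: 59.4
```

>>> move_arm([
  [0,0,0.1,0,0,0,-1],
  [0,0,0,0,0,0,-1],
  [0,0,0,0,0,0,-1],
])

```text
time: 37.95
tool_pos: [0.583, -0.127, 0.0424]
tool_rot: [0.0, 0.906, 0.423, 0.0]
contact_force: [-2.1, -0.2, 4.4]
gripper_width: 0.323
grasp_force: 60.0
```

>>> move_arm([
  [0,0,0,0,0,0,1],
  [0,0,0,0,0,0,1],
  [0,0,0,0,0,0,1],
  [0,0,0,0,0,0,1],
  [0,0,0,0,0,0,1],
  [0,0,-1,0,0,0,1],
  [0,0,-3,0,0,0,1],
  [0,0,-4,0,0,0,1],
  [0,0,-4,0,0,0,1],
  [0,0,-4,0,0,0,1],
  [0,0,-4,0,0,0,1],
  [-4,0,0,0,0,0,1],
  [-4,0,0,0,0,0,1],
  [0,0,0,0,0,0,1],
  [0,0,0,0,0,0,1],
])

```text
time: 39.2
tool_pos: [0.5307, -0.1896, 0.243]
tool_rot: [0.001, 0.907, 0.422, 0.001]
contact_force: [-0.1, 0.1, -0.6]
gripper_width: 1.0
grasp_force: 0.0
```

Run:
```python
from h import *
look('b5',BX)
```

```text
(no output)
```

View pics/b5.png

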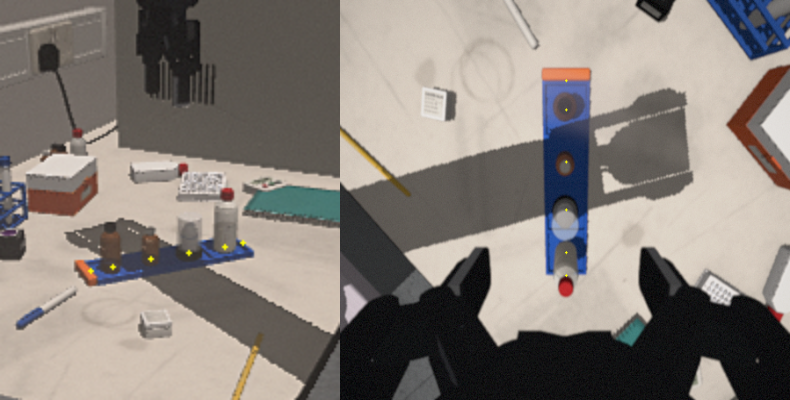

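All four stand upright and centred in the blue tray. From the orange end they are black (566,107), white (565,165), objective (566,215) and red (566,265). Handing in.

```bash
python3 -c "
from plant import manip
print(manip.job_done())"
```

```text
the job is handed in; nothing more can be done
None
```

The job is handed in: the last picture shows all four items upright in the blue tray in reverse order (black, white, objective, red from its orange end), about 39 s into the 115 s allowed; no verdict came back.

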